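# Lay out the bench for filling a 96-well plate

### The arm

A 6-joint arm with a two-finger parallel gripper is mounted at the origin on the work surface. World frame = base frame: x ahead of the robot, y to its left, z up, the work surface at z = 0. Lengths are in m, angles in degrees, forces in N, time in s.
With the tool pointing down it reaches from about 0.3 to 0.75 m from the base axis. Payload 8.5 kg.
Tool frame: the origin (TCP) lies midway between the tips of the shut fingers; the grasp point (between the pads) lies 19 mm behind it; z points along the fingers, y is the line along which they close (so a half turn about z gives the same grasp; the last joint's range is limited). The gripper opens to 85 mm and grips with 20 to 120 N. Pads are 22 mm wide; open, the fingers measure 114 mm over their backs; the gripper's body (76 mm by 85 mm) begins 54 mm behind the grasp point. The pads swing forward as they close: fully open they stand 13 mm farther back than shut.
Start: joints at [-82.523, 21.807, 74.336, -0, 83.858, -12.336], TCP at [0.186, -0.517, 0.231] pointing down, gripper open.
Joint ranges: [-178.18, 178.18], [-50.72, 133.34], [12.68, 142.11], [-81.47, 261.47], [9.98, 163.14], [-165.26, 165.26]. Speed limits (degrees/s): [136.94, 136.94, 180, 180, 180, 180].

### API

Orientations are given as a 3x3 rotation matrix whose columns are the frame's x, y, z axes.
In Python, from rig import monitor, optics, close_job, models gives the robot as it stands.
- The arm moves only by the tool step_arm, never from a script. Its arguments are lists of equal length, an entry for each row: "fingers": the closure, from -1 (fully open) to 1 (shut); "travel": the shift along the tool's x, y, z scaled (see below), a list of three; "twist": the turn about the tool's z scaled (see below). In form: {"fingers": [fingers, ...], "travel": [[tx, ty, tz], ...], "twist": [twist, ...]}. A call has 1 to 10 rows; each row shifts and turns the commanded pose from where the row before left it, along the tool's axes as they then stand; what a row does not reach is not made up. The controller multiplies each number of a shift by 100 mm and each number of a turn by pi rad. A row lasts 1/8 s, in which the tool goes at most 62.5 mm and 10.7 degrees, less where a joint would pass 70% of its speed; a pose out of reach is approached as far as the arm can. A call with a number of a shift or a turn outside -1 to 1 is refused whole. A call with a gripper value outside its range is refused whole. The fingers move at their own pace and stop on an object; "force" is the grip in N (left out, the last holds). Time passes only in rows, so rows that do not move let the fingers close. It gives the time, the measured TCP pose, the force, the opening and the grip force at its end, in the units of the state.
- monitor.observe(): the state, without advancing time (a new reading comes with each control period).
- optics.get_image(name): name is "scene" or "top"; returns (picture, depth): 420x560x3 uint8, blue, green, red; 420x560 float32, m along the optical axis (not along the pixel's ray), 0 where there is no reading.
- optics.get_calibration(name): a dict with "vertical_fov" (degrees; the focal length in pixels is half the picture's height over the tangent of half this angle, whatever the lens; pixels are square), "cx", "cy" (the principal point, pixels), "world_from_camera" (4x4, takes a point from camera to world coordinates). Camera axes: x right, y up, looking along -z (the intrinsics and any distortion apply to the point x, -y, -z); pixel columns grow to the right and rows downward; lengths in m; the calibration is good to about 2 mm. A picture is of the moment at which its call begins. get_calibration takes no time and is no camera call.
- close_job(): hands the job in; it is judged then, once.
Trained networks look in the newest picture that a camera, given by its name, has taken for a name from the list of things; names that differ only in an ending like _2 or _b are one class to them, and where a whole thing is asked for, a point or a joint stands for the part that bears it (a point fixed in the world has none). Each returns a list of dicts, best first, with "confidence" (0 to 1); they miss things now and then, are a little off and sometimes report something else, mostly with a low value. They report only what shows in the picture. A call takes as long as a camera call.
- models.trace(camera, query): "mask" (420x560 bool, what is visible of it) and "point" ([column, row] in pixels, amid what is visible of it).
- models.landmark_of(camera, query): "point" ([column, row] in pixels: a listed point, or the origin of a listed thing).
The state is a dict: "time_s": time; "q": joint angles; "qvel": joint speeds; "joint_efforts": joint torques, N m; "position": TCP position; "tool_rot": TCP orientation; "ft_force": force on the tool from outside, world axes, zero at the start; "wrist_torque": the same for the moment, N m; "grip_width": finger opening in m; "gripper_force": force on a finger pad.
Only numpy, scipy, OpenCV 4.12 (cv2) and the standard library are available. Lean on these libraries where they do the work, as an engineer would, in place of code of your own. Each camera call takes 0.05 s, during which the arm holds its last target. There are 200 camera calls.

### The job

Lay out the bench for filling the 96-well plate: the capped bottle in the middle of the magnetic stirrer's top; the trough in front of the plate (robot's side), lengthwise along the plate's long side, centred, with a gap of about 4 cm; the tube rack midway between plate and tip box, in line with them, its length running front to back; the larger beaker behind the tip box (side away from the robot), centred, with a gap of about 4 cm. Keep these four upright and set them down gently, not dropping them. Leave the small beaker, pen and timer where they are.

Things in the scene. Friction and masses are not known exactly. Their poses are not given: they have to be found in the camera images.
- bottle: Capped laboratory bottle, amber glass with a ribbed blue cap, loose, about 0.26 kg, upright. Body a 56 mm diameter cylinder from the foot to 70 mm up; cap 51 mm diameter from 80 to 103 mm. Origin: centre of its underside; z up along its axis.
- trough: Reagent trough (pipetting reservoir), an open white boat with a V-shaped inside, loose, about 0.06 kg. 120 mm long (own x) by 40 mm wide (own y) by 28 mm high, upright side walls 3 mm thick, and at each end a small lip that stands out 5 mm more. Can be gripped from above across its 40 mm width. Origin: centre of its underside; z up.
- tube_rack: Dark grey microtube rack with ten closed white tubes (2 rows of 5) held fast in it, loose, one piece of about 0.12 kg. 100 mm long (own x) by 44 mm wide (own y), 40 mm high to its deck, 46 mm with the tube caps. Can be gripped across its 44 mm width. Origin: centre of its underside; z up.
- beaker: The larger of the two white plastic beakers, empty, loose, about 0.05 kg: 50 mm outer diameter, 70 mm high, rim flared to 52 mm with a small spout that stands out 7 mm at the rim to own +x; wall 3 mm. Origin: centre of its underside; z up along its axis.
- plate: White 96-well plate seated on a flat aluminium cooling block, fixed to the bench. Together 128 mm long (own y, left-right) by 86 mm deep (own x) by 33 mm high. Its own x points away from the robot to within a few degrees. It stands left or right of the tip box. Origin: centre of the block's underside; z up.
- tip_box: Open grey box of 96 pale pipette tips, fixed to the bench: 122 mm long (own y, left-right) by 84 mm deep (own x) by 65 mm high to the tops of the tips. Its own x points away from the robot to within a few degrees. It stands beside the plate, the two lined up, about 125 mm clear of each other. Origin: centre of its underside; z up.
- stirrer: Small magnetic stirrer, white square case 100 by 100 mm with a round steel top plate 90 mm in diameter, the plate's upper face 43 mm above the bench; a black knob stands out 10 mm at the front. Fixed to the bench. Origin: centre of its underside, straight below the centre of the top plate; z up.
- small_beaker: Small white plastic beaker, 32 mm diameter (34 mm at the rim), 45 mm high, loose, a bystander. Origin: centre of its underside; z up.
- pen: Yellow marker pen with a black cap lying on the bench, 125 mm long (own x), 11 mm thick, loose, a bystander. Origin: underside, mid-length.
- timer: White bench timer lying flat, 62 by 70 mm and 16 mm high, loose, a bystander. Origin: centre of its underside.

How it is judged (in metres and radians):
At the end, for the whole second after the job is handed in: Bottle on stirrer, within 13 mm of its centre; trough in front of plate, gap 40±16 mm, centred ±15; rack within about 15 mm of midway, in line ±18; both square within 10 deg; large beaker behind tip box, gap 40±15, centred ±15; all four at their levels, upright within 4.5 deg, at rest (horizontal distance between bottle and stirrer below 0.013 m and z of bottle in the frame of stirrer between 0.037 and 0.049 m and x of trough in the frame of plate between -0.119 and -0.087 m and y of trough in the frame of plate between -0.015 and 0.015 m and angle between the x axis of trough and the y axis of plate, either way round below 0.17 rad and height (world z) of each of trough, tube_rack, beaker below 0.006 m and (y of tube_rack in the frame of plate between 0.105 and 0.145 m or y of tube_rack in the frame of plate between -0.145 and -0.105 m) and (y of tube_rack in the frame of tip_box between 0.105 and 0.145 m or y of tube_rack in the frame of tip_box between -0.145 and -0.105 m) and x of tube_rack in the frame of plate between -0.018 and 0.018 m and x of tube_rack in the frame of tip_box between -0.018 and 0.018 m and angle between the x axis of tube_rack and the x axis of plate, either way round below 0.17 rad and x of beaker in the frame of tip_box between 0.092 and 0.122 m and y of beaker in the frame of tip_box between -0.015 and 0.015 m and linear speed of each of bottle, trough, tube_rack, beaker below 0.01 m/s and angle between each of bottle, trough, tube_rack, beaker's own z axis and vertical below 0.08 rad); the robot touches nothing.
It fails at once if one of the four tipped by more than 30 degrees (angle between any of bottle, trough, tube_rack, beaker's own z axis and vertical above 0.52 rad).
It fails at once if one of the four dropped or thrown: faster than 0.7 m/s (a fall of about 25 mm) out of the fingers ((linear speed of bottle above 0.7 m/s and contact force between the fingers and bottle below 0.05 N) or (linear speed of trough above 0.7 m/s and contact force between the fingers and trough below 0.05 N) or (linear speed of tube_rack above 0.7 m/s and contact force between the fingers and tube_rack below 0.05 N) or (linear speed of beaker above 0.7 m/s and contact force between the fingers and beaker below 0.05 N)).
It fails at once if the small beaker, the pen or the timer moved by more than 15 mm (distance of any of small_beaker, pen, timer from where it was at the start of the episode above 0.015 m).
It also fails if it takes over 120 s, if anything falls off the work surface, if the arm or the gripper's body presses on something with over 40 N, if the wrist force passes 120 N, or if a joint passes its speed limit or range.

## Working session

There is one attempt and no reset: what is moved stays moved. The work goes in short steps, Python scripts to look and compute and a tool call to move; the robot and the scene stay as the last step left them, time stands still between calls to the robot, and variables do not carry over. Pictures are saved under pics/ and viewed, at most 14 in all, crops included, and the job is handed in when it is done.

Besides the shell and the picture viewer there is one more tool, called as a command line: name --pt "numbers of a row" for each row, then --argument value for the rest. step_arm: Moves the arm, as the interface text tells. Its arguments: {"type":"object","properties":{"fingers":{"type":"array","items":{"type":"number"}},"travel":{"type":"array","items":{"type":"array","items":{"type":"number"}}},"twist":{"type":"array","items":{"type":"number"}},"force":{"type":"number"}},"required":["fingers","travel","twist"]}

```bash
ls; mkdir -p pics; python3 - <<'E'
from rig import monitor, optics
import cv2, numpy as np
for n in ("scene","top"):
    p,d=optics.get_image(n); cv2.imwrite(f"pics/{n}0.png",p)
    c=optics.get_calibration(n); print(n,c)
s=monitor.observe(); print(s)
E
```

```text
pics
scene {'vertical_fov': 51.91424615239294, 'cx': 280.96197434999374, 'cy': 211.00117692423538, 'world_from_camera': array([[-0.65940161, -0.51818234,  0.54468025,  1.111706  ],
       [ 0.7515469 , -0.47281068,  0.46002969,  0.43134841],
       [ 0.01915138,  0.71269708,  0.70121046,  0.69207448],
       [ 0.        ,  0.        ,  0.        ,  1.        ]])}
top {'vertical_fov': 52.29723765530892, 'cx': 276.29829118704504, 'cy': 202.46574728467618, 'world_from_camera': array([[-0.04065288,  0.97635326, -0.21232443,  0.38479187],
       [-0.99916891, -0.04035605,  0.00573336,  0.02057761],
       [-0.00297079,  0.21238105,  0.97718241,  0.98978687],
       [ 0.        ,  0.        ,  0.        ,  1.        ]])}
{'time_s': 0.1, 'q': array([-8.25240922e+01,  2.18388399e+01,  7.43781574e+01, -8.93022892e-04,
        8.38585370e+01, -1.23369794e+01]), 'qvel': array([ 0.01005147, -0.06606233, -0.09104578,  0.00182709, -0.08516301,
        0.00608598]), 'joint_efforts': array([ 3.29749309e-03, -4.49222124e+01, -2.31655204e+01, -1.64674780e-04,
        3.69835980e-03, -5.47748684e-06]), 'position': array([ 0.18637151, -0.51719043,  0.23077076]), 'tool_rot': array([[ 9.40804011e-01,  3.38950996e-01, -1.86891009e-04],
       [ 3.38950943e-01, -9.40803144e-01,  1.30509999e-03],
       [ 2.66537294e-04, -1.29119019e-03, -9.99999131e-01]]), 'ft_force': array([-0.4264101 ,  1.35573682,  0.30932175]), 'wrist_torque': array([-0.00705636, -0.04506544,  0.02321053]), 'gripper_force': 0.0, 'grip_width': 0.08553864644417718}
```

View pics/top0.png

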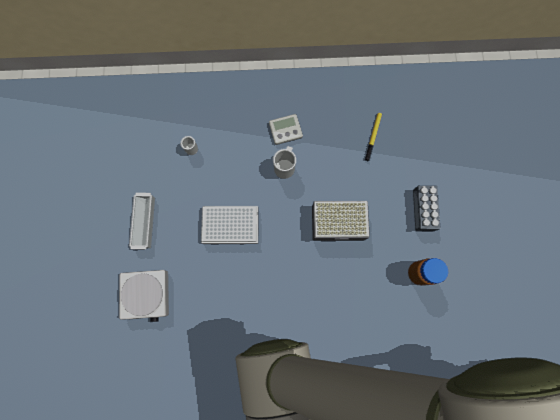

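View pics/scene0.png

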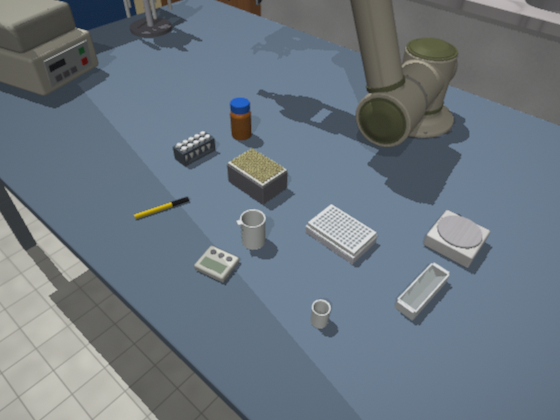

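```bash
cat > h.py <<'E'
from rig import monitor, optics, models
import cv2, numpy as np
def cloud(n,d):
    c=optics.get_calibration(n); f=210/np.tan(np.radians(c["vertical_fov"]/2))
    v,u=np.mgrid[:420,:560]
    P=np.stack([(u-c["cx"])/f*d,-(v-c["cy"])/f*d,-d],-1)
    T=c["world_from_camera"]; W=P@T[:3,:3].T+T[:3,3]; W[d<=0]=np.nan
    return W
NAMES="bottle trough tube_rack beaker plate tip_box stirrer small_beaker pen timer".split()
def report(n,names=NAMES):
    p,d=optics.get_image(n); W=cloud(n,d)
    for q in names:
        for r in models.trace(n,q)[:2]:
            m=cv2.erode(r["mask"].astype(np.uint8),np.ones((3,3)))>0
            w=W[m]; w=w[~np.isnan(w[:,0])]
            if len(w)<10: print(q,"few");continue
            zt=np.percentile(w[:,2],97); t=w[w[:,2]>zt-.012]
            (c,s,a)=cv2.minAreaRect((t[:,:2]*1000).astype(np.float32))
            print(n,q,round(r["confidence"],2),"px",np.round(r["point"]),"n",len(w),"ztop",round(zt,3),"med",np.round(np.median(t[:,:2],0),3),"rect",np.round(c,1),np.round(s,1),round(a,1))
E
python3 -c "
from h import *
report('top');report('scene')"
```

```text
top bottle 0.66 px [233. 223.] n 1929 ztop 0.037 med [0.547 0.122] rect [547.  123.1] [120.9  80.5] 88.0
top bottle 0.55 px [426. 274.] n 784 ztop 0.106 med [ 0.421 -0.301] rect [ 420.8 -302.3] [47.2 48.5] 83.7
top trough 0.59 px [139. 220.] n 1004 ztop 0.031 med [0.565 0.333] rect [565.3 325. ] [ 39.8 123.5] 87.1
top tube_rack 0.76 px [427. 207.] n 978 ztop 0.049 med [ 0.566 -0.327] rect [ 566.7 -328. ] [42.9 98.3] 86.3
top beaker 0.97 px [285. 160.] n 419 ztop 0.071 med [ 0.67  -0.011] rect [680.5  -6.8] [47.1 46.2] 12.1
top beaker 0.27 px [286. 129.] n 568 ztop 0.02 med [ 0.777 -0.015] rect [777.7 -14.6] [57.5 63.9] 14.8
top plate 0.95 px [233. 225.] n 1906 ztop 0.037 med [0.547 0.122] rect [547.  122.8] [120.4  80.5] 88.1
top stirrer 0.83 px [144. 293.] n 2170 ztop 0.047 med [0.399 0.313] rect [398.7 314.7] [97.5 99.2] 1.5
top small_beaker 0.53 px [190. 145.] n 126 ztop 0.047 med [0.731 0.213] rect [740.1 215.1] [30.3 20. ] 28.1
top pen 0.76 px [373. 137.] n 110 ztop 0.015 med [ 0.751 -0.226] rect [ 749.9 -225.5] [  6.  116.2] 70.4
top timer 0.97 px [285. 130.] n 552 ztop 0.02 me
[... 640 characters left out ...]
 med [0.558 0.129] rect [552.8 126.6] [125.2  83.1] 86.7
scene tip_box 0.58 px [255. 178.] n 1898 ztop 0.065 med [ 0.555 -0.117] rect [ 551.3 -121.1] [113.8  73.9] 87.3
scene stirrer 0.93 px [456. 238.] n 1982 ztop 0.044 med [0.414 0.32 ] rect [405.7 317.4] [97.4 95.4] 2.8
scene stirrer 0.17 px [252. 229.] n 763 ztop 0.069 med [ 0.689 -0.005] rect [684.4  -5.6] [48.6 48.2] 12.6
scene small_beaker 0.74 px [319. 313.] n 357 ztop 0.044 med [0.75  0.215] rect [744.1 215.3] [31.5 26.1] 29.9
scene pen 0.8 px [164. 204.] n 86 ztop 0.012 med [ 0.75  -0.222] rect [ 756.7 -225.4] [  7.6 111.1] 70.5
scene timer 0.81 px [216. 265.] n 836 ztop 0.018 med [ 0.785 -0.01 ] rect [782.6 -12. ] [58.8 66.5] 13.3
```

The top view shows the stirrer (143,295), trough (141,221), plate (231,225), tip box (341,221), rack (427,208), bottle (429,272), beaker (285,162, spout up-right), and the bystanders at the top. The scene view agrees. Next I'll refine the positions with fits of known size.

```bash
cat >> h.py <<'E'
from scipy.optimize import minimize
# name: approx x,y, search radius, size x,y, zmin
OBJ=dict(plate=(.551,.125,.095,.086,.128,.018),tip_box=(.551,-.121,.09,.084,.122,.02),stirrer=(.404,.317,.08,.1,.1,.025),
 trough=(.568,.327,.08,.13,.04,.015),rack=(.570,-.323,.07,.1,.044,.02),bottle=(.425,-.301,.04,.051,0,.085),beaker=(.683,-.006,.034,.052,0,.055))
def fit(W,o,dz=0):
    x,y,r,a,b,z=o; w=W.reshape(-1,3); w=w[~np.isnan(w[:,0])]
    w=w[(np.hypot(w[:,0]-x,w[:,1]-y)<r)&(w[:,2]>z+dz)]
    def c(p):
        q=w[:,:2]-p[:2]
        if b==0:
            e=np.maximum(np.hypot(*q.T)-a/2,0)
        else:
            C,S=np.cos(p[2]),np.sin(p[2]); u=np.abs(q@[C,S])-a/2; v=np.abs(q@[-S,C])-b/2
            e=np.hypot(np.maximum(u,0),np.maximum(v,0))
        return np.minimum(e,.01).sum()*1e3+ 1e-3*len(w)*np.hypot(*(q.mean(0)*1000))*.1
    R=min((minimize(c,[x,y,t],method="Nelder-Mead",options=dict(initial_simplex=np.array([x,y,t])+[[0,0,0],[.008,0,0],[0,.008,0],[0,0,.06]])) for t in(-.08,0,.05)),key=lambda r:r.fun)
    # simple extents in fitted axes
    p=R.x;C,S=np.cos(p[2]),np.sin(p[2]);q=w[:,:2]-p[:2]; u=q@[C,S];v=q@[-S,C]
    E=[np.percentile(u,[.5,99.5]),np.percentile(v,[.5,99.5])]
    return np.round(p[:2]*1000,1),round(np.degrees(p[2]),1),np.round(np.array(E)*1000).astype(int).tolist(),len(w)
def fits(names=OBJ):
    for n in("scene","top"):
        W=cloud(n,optics.get_image(n)[1])
        for k in names: print(n,k,*fit(W,OBJ[k],.003 if n=="top" else 0))
E
python3 -c "
from h import *
fits()
for n in('scene','top'):
    W=cloud(n,optics.get_image(n)[1]).reshape(-1,3)
    w=W[(abs(W[:,0]-.683)<.06)&(abs(W[:,1]+.006)<.06)&(W[:,2]>.06)]; q=w[:,:2]-np.median(w[:,:2],0)
    r=np.hypot(*q.T);k=np.argsort(r)[-8:];print(np.round(w[k]*1000))
    print(n,'bench z',np.round([np.nanmedian(W[(np.hypot(W[:,0]-a,W[:,1]-b)<.02),2]) for a,b in((.45,-.1),(.45,.15),(.65,.1),(.65,-.25))],4))
"
```

```text
scene plate [552.1 124.6] -1.7 [[-42, 41], [-62, 63]] 1968
scene tip_box [ 547.8 -124.8] -2.1 [[-40, 42], [-59, 61]] 1851
scene stirrer [403.  316.5] 2.0 [[-50, 50], [-49, 50]] 1855
scene trough [566.9 326.5] -3.5 [[-65, 65], [-20, 20]] 856
scene rack [ 569.3 -327.7] -2.6 [[-50, 50], [-25, 23]] 585
scene bottle [ 424.1 -302. ] -3.2 [[-25, 26], [-26, 25]] 266
scene beaker [685.4  -7.1] -2.3 [[-27, 29], [-25, 26]] 308
top plate [548.2 123.8] -2.6 [[-41, 43], [-63, 61]] 2035
top tip_box [ 543.2 -126.5] -2.6 [[-42, 42], [-60, 61]] 2160
top stirrer [398.7 314.9] 0.9 [[-53, 50], [-50, 49]] 2192
top trough [565.3 325.6] -3.4 [[-64, 64], [-21, 21]] 638
top rack [ 566.1 -328.9] -2.9 [[-49, 50], [-23, 22]] 902
top bottle [ 421.9 -303.6] -2.7 [[-25, 25], [-25, 25]] 549
top beaker [683.4  -8.3] -4.1 [[-26, 30], [-23, 25]] 173
[[696.  16.  70.]
 [713. -14.  68.]
 [713. -16.  69.]
 [710. -25.  69.]
 [713. -19.  70.]
 [712. -23.  69.]
 [715. -18.  69.]
 [715. -14.  69.]]
scene bench z [-0.0013 -0.0012 -0.001  -0.0009]
[[663.   8.  64.]
 [659.  -1.  69.]
 [664.  10.  67.]
 [664.  10.  61.]
 [661.   6.  70.]
 [661.   6.  62.]
 [660.   4.  66.]
 [658.   2.  71.]]
top bench z [0.0008 0.0011 0.0009 0.001 ]
```

```bash
cat > go.py <<'E'
# usage: go.py x y z yaw  (mm, deg; TCP) -> tool shift to go after the turn has been made, in units
import sys,numpy as np
from rig import monitor
x,y,z,yaw=map(float,sys.argv[1:]); s=monitor.observe(); R=s["tool_rot"]; p=s["position"]*1000
now=np.degrees(np.arctan2(R[1,0],R[0,0])); a=np.radians(yaw)
d=np.array([x,y,z])-p
print("t",s["time_s"],"p",np.round(p,1),"yaw",round(now,2),"grip",s["grip_width"],s["gripper_force"])
print("twist total",round((now-yaw)/180,4)," then travel",np.round(np.array([d[0]*np.cos(a)+d[1]*np.sin(a),d[0]*np.sin(a)-d[1]*np.cos(a),-d[2]])/100,3))
E
```

step_arm --fingers '[-1, -1, -1, -1, -1, -1, -1, -1, -1, -1]' --pt "0 0 0" --pt "0 0 0" --pt "0 0 0" --pt "0.38 -0.374 0" --pt "0.38 -0.374 0" --pt "0.38 -0.374 0" --pt "0.38 -0.374 0" --pt "0.38 -0.374 0" --pt "0.38 -0.374 0" --pt "0 0 0" --twist '[0.0413, 0.0413, 0.0413, 0, 0, 0, 0, 0, 0, 0]' --force 50

```text
time_s: 2.65
position: [0.4258, -0.3008, 0.2314]
tool_rot: [[0.999, -0.039, 0.0], [-0.039, -0.999, 0.0], [0.0, -0.0, -1.0]]
ft_force: [-0.2, -0.2, -0.1]
grip_width: 0.0854
gripper_force: 0.0
```

```bash
python3 go.py 423 -302.8 40 -2.5; python3 -c "
from h import *
p,d=optics.get_image('scene');cv2.imwrite('pics/s1.png',p[60:240,150:380].repeat(3,0).repeat(3,1))"
```

```text
t 2.65 p [ 425.8 -300.8  231.4] yaw -2.22 grip 0.08537923148590605 0.0
twist total 0.0016  then travel [-0.028  0.021  1.914]
```

View pics/s1.png

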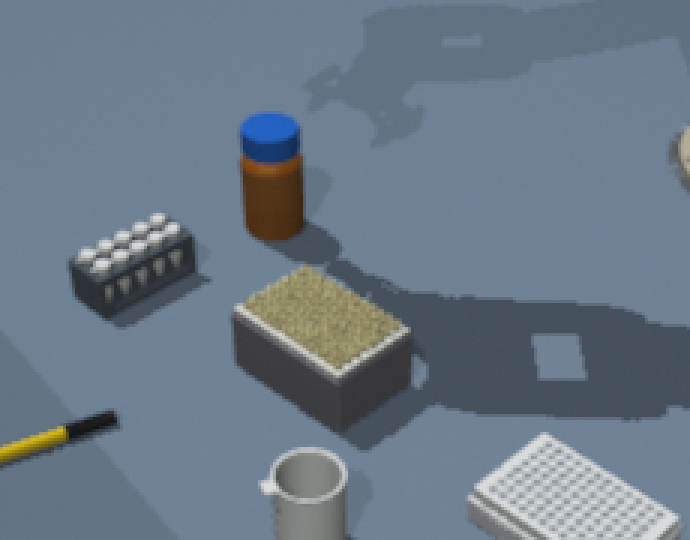

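The crop (bottle at about (270,175), spout on the beaker at its left) doesn't show the gripper, so I'll check whether it is stale.

```bash
python3 -c "
from h import *
p,d=optics.get_image('scene');cv2.imwrite('pics/s2.png',p)
c=optics.get_calibration('scene');s=monitor.observe();T=np.linalg.inv(c['world_from_camera']);q=T@np.r_[s['position'],1];f=210/np.tan(np.radians(c['vertical_fov']/2))
print(s['time_s'],c['cx']+f*q[0]/-q[2],c['cy']-f*q[1]/-q[2],-q[2])"
```

```text
2.75 236.27020295941134 54.716627479783824 1.035500334187171
```

View pics/s2.png

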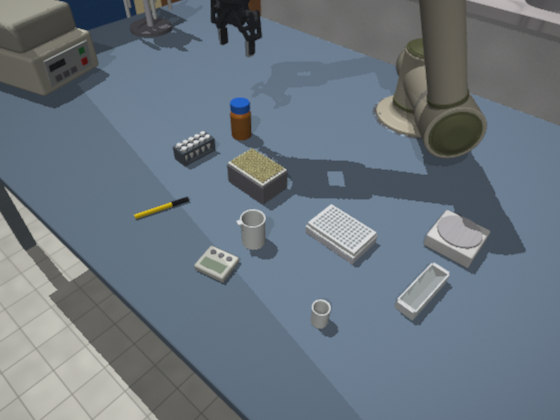

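The gripper is at (237,30), right over the bottle, so the picture is current. Descending to grasp.

step_arm --fingers '[-1, -1, -1, -1, -1, -1, -1, 0.6, 0.6, 0.6]' --pt "-0.028 0.021 0.3" --pt "0 0 0.35" --pt "0 0 0.4" --pt "0 0 0.35" --pt "0 0 0.3" --pt "0 0 0.2" --pt "0 0 0" --pt "0 0 0" --pt "0 0 0" --pt "0 0 0" --twist '[0, 0, 0, 0, 0, 0, 0, 0, 0, 0]' --force 50

```text
time_s: 4.0
position: [0.4212, -0.3056, 0.0427]
tool_rot: [[0.999, -0.043, 0.001], [-0.043, -0.999, -0.002], [0.001, 0.002, -1.0]]
ft_force: [-2.8, 0.5, 6.6]
grip_width: 0.0546
gripper_force: 51.6
```

step_arm --fingers '[0.6, 0.6, 0.6, 0.6]' --pt "0 0 0" --pt "0 0 0" --pt "0 0 0" --pt "0 0 0" --twist '[0, 0, 0, 0]'

```text
time_s: 4.5
position: [0.4212, -0.3056, 0.0427]
tool_rot: [[0.999, -0.043, 0.001], [-0.043, -0.999, -0.002], [0.001, 0.002, -1.0]]
ft_force: [-2.4, 0.3, 5.6]
grip_width: 0.0547
gripper_force: 51.6
```

step_arm --fingers '[0.6, 0.6, 0.6, 0.6, 0.6, 0.6, 0.6, 0.6, 0.6, 0.6]' --pt "0 0 -0.15" --pt "0 0 -0.3" --pt "0 0 -0.4" --pt "0 0 -0.35" --pt "-0.019 -0.24 0" --pt "-0.038 -0.476 0" --pt "-0.038 -0.476 0" --pt "-0.038 -0.476 0" --pt "-0.038 -0.476 0" --pt "-0.038 -0.476 0" --twist '[0, 0, 0, 0, 0, 0, 0, 0, 0, 0]'

```text
time_s: 5.75
position: [0.4113, -0.041, 0.1624]
tool_rot: [[0.999, -0.044, 0.001], [-0.044, -0.999, -0.0], [0.002, 0.0, -1.0]]
ft_force: [1.1, -0.2, -3.4]
grip_width: 0.0543
gripper_force: 52.9
```

step_arm --fingers '[0.6, 0.6, 0.6, 0.6, 0.6, 0.6, 0.6, 0.6, 0.6, 0.6]' --pt "-0.038 -0.476 0" --pt "-0.038 -0.476 0" --pt "-0.038 -0.476 0" --pt "-0.038 -0.476 0" --pt "-0.038 -0.476 0" --pt "-0.038 -0.476 0" --pt "-0.038 -0.476 0" --pt "-0.019 -0.24 0" --pt "0 0 0" --pt "0 0 0" --twist '[0, 0, 0, 0, 0, 0, 0, 0, 0, 0]'

```text
time_s: 7.0
position: [0.3985, 0.315, 0.1618]
tool_rot: [[0.999, -0.044, 0.0], [-0.044, -0.999, -0.0], [0.0, 0.0, -1.0]]
ft_force: [0.2, -0.3, -2.1]
grip_width: 0.0547
gripper_force: 53.0
```

```bash
python3 go.py 401 315.7 84 -2.5; python3 -c "
from h import *
for n in('scene','top'):
    p,d=optics.get_image(n);W=cloud(n,d).reshape(-1,3);cv2.imwrite('pics/b_%s.png'%n,p)
    for r in models.trace(n,'bottle')[:1]:
        w=W.reshape(420,560,3)[r['mask']]; print(n,r['confidence'],r['point'],np.nanmin(w,0),np.nanmax(w,0),np.nanmedian(w,0))
"
```

```text
t 7.0 p [398.5 315.  161.8] yaw -2.5 grip 0.054696748939533725 53.026666045188904
twist total 0.0  then travel [ 0.025 -0.008  0.778]
scene 0.98 [480.9, 183.2] [ 0.114284    0.28703285 -0.00277787] [0.43025798 0.34375087 0.23395731] [0.42117221 0.31808458 0.18263175]
top 0.62 [125.9, 286.3] [0.37112067 0.28858635 0.12407653] [0.42665076 0.31752171 0.22580273] [0.41492328 0.29790993 0.18431933]
```

View pics/b_scene.png

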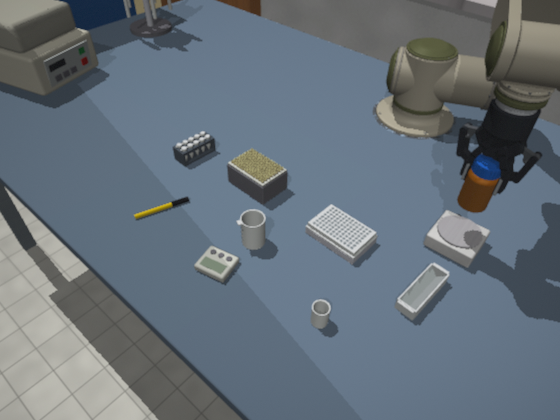

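The bottle hangs upright at (480,184) above the stirrer. Lowering it.

step_arm --fingers '[0.6, 0.6, 0.6, 0.6, 0.6, 0.6, 0.6]' --pt "0.01 -0.008 0.2" --pt "0 0 0.2" --pt "0 0 0.2" --pt "0 0 0.1" --pt "0 0 0.04" --pt "0 0 0.01" --pt "0 0 0" --twist '[0, 0, 0, 0, 0, 0, 0]'

```text
time_s: 8.07
position: [0.3999, 0.3165, 0.0868]
tool_rot: [[0.999, -0.043, 0.001], [-0.043, -0.999, 0.0], [0.001, -0.0, -1.0]]
ft_force: [0.5, 0.2, -2.5]
grip_width: 0.0545
gripper_force: 53.0
```

step_arm --fingers '[0.6, 0.6, 0.6]' --pt "0 0 0.01" --pt "0 0 0.01" --pt "0 0 0" --twist '[0, 0, 0]'

```text
time_s: 8.45
position: [0.3999, 0.3166, 0.0857]
tool_rot: [[0.999, -0.043, 0.002], [-0.043, -0.999, 0.001], [0.002, -0.001, -1.0]]
ft_force: [-2.6, -1.8, 9.4]
grip_width: 0.0548
gripper_force: 54.4
```

step_arm --fingers '[-0.5, -0.5, -1, -1, -1, -1, -1, -1, -1]' --pt "0 0 0" --pt "0 0 0" --pt "0 0 0" --pt "0 0 0" --pt "0 0 -0.2" --pt "0 0 -0.4" --pt "0 0 -0.4" --pt "0 0 -0.2" --pt "0 0 0" --twist '[0, 0, 0, 0, 0, 0, 0, 0, 0]'

```text
time_s: 9.57
position: [0.4, 0.3166, 0.2053]
tool_rot: [[0.999, -0.043, 0.003], [-0.043, -0.999, 0.001], [0.003, -0.001, -1.0]]
ft_force: [-0.1, -0.3, -0.0]
grip_width: 0.0854
gripper_force: 0.0
```

```bash
python3 go.py 566 326 4 -3.4; python3 -c "
from h import *
for n in('scene','top'):
    p,d=optics.get_image(n);W=cloud(n,d)
    print(n,'bottle',fit(W,(.401,.316,.04,.051,0,.133)),'trough',fit(W,OBJ['trough']))
"
```

```text
t 9.575 p [400.  316.6 205.3] yaw -2.48 grip 0.08544317850835532 0.0
twist total 0.0051  then travel [ 1.651 -0.192  2.013]
scene bottle (array([418.8, 320. ]), np.float64(-8.0), [[-35, 22], [-42, 32]], 5764) trough (array([566.8, 326.5]), np.float64(-3.5), [[-65, 65], [-20, 20]], 852)
top bottle (array([398.1, 303.1]), np.float64(-1.4), [[-36, 39], [-26, 35]], 3445) trough (array([565.1, 325.4]), np.float64(-3.1), [[-64, 64], [-20, 21]], 776)
```

step_arm --fingers '[-1, -1, -1, -1, -1, -1, -1, -1, -1, -1]' --pt "0.3 -0.03 0" --pt "0.45 -0.05 0" --pt "0.45 -0.06 0" --pt "0.45 -0.052 0.2" --pt "0 0 0.4" --pt "0 0 0.4" --pt "0 0 0.4" --pt "0 0 0.3" --pt "0 0 0.2" --pt "0 0 0.09" --twist '[0.005, 0, 0, 0, 0, 0, 0, 0, 0, 0]' --force 20

```text
time_s: 10.92
position: [0.5643, 0.3258, 0.0027]
tool_rot: [[0.998, -0.059, -0.004], [-0.059, -0.998, -0.001], [-0.004, 0.002, -1.0]]
ft_force: [-0.0, -0.5, -0.5]
grip_width: 0.0854
gripper_force: 0.0
```

```bash
python3 go.py 566 326 5 -3.4; python3 -c "
from h import *
for n in('scene','top'):
    p,d=optics.get_image(n);W=cloud(n,d)
    print(n,'bottle',fit(W,(.401,.316,.04,.051,0,.133)))
"
```

```text
t 10.925 p [564.3 325.8   2.7] yaw -3.4 grip 0.08541743845830468 0.0
twist total 0.0  then travel [ 0.017 -0.003 -0.023]
scene bottle (array([407.2, 302.2]), np.float64(-2.6), [[-42, 32], [-25, 29]], 2074)
top bottle (array([407.2, 296.8]), np.float64(-1.9), [[-37, 31], [-20, 19]], 510)
```

step_arm --fingers '[-0.3, 0.6, 0.6, 0.6, 0.6, 0.6, 0.6]' --pt "0.01 0 -0.02" --pt "0 0 0" --pt "0 0 0" --pt "0 0 0" --pt "0 0 0" --pt "0 0 0" --pt "0 0 0" --twist '[0, 0, 0, 0, 0, 0, 0]' --force 25

```text
time_s: 11.9
position: [0.5668, 0.3263, 0.0082]
tool_rot: [[0.998, -0.059, 0.001], [-0.059, -0.998, 0.0], [0.001, -0.001, -1.0]]
ft_force: [-1.2, -0.1, 5.4]
grip_width: 0.0397
gripper_force: 26.8
```

step_arm --fingers '[0.6, 0.6, 0.6, 0.6, 0.6, 0.6, 0.6, 0.6, 0.6, 0.6]' --pt "0 0 -0.1" --pt "0 0 -0.2" --pt "0 0 -0.2" --pt "0 0 -0.2" --pt "0 0 -0.2" --pt "0 0 -0.1" --pt "0 0 0" --pt "0 0 0" --pt "0 0 0" --pt "0 0 0" --twist '[0, -0.0563, -0.0563, -0.0563, -0.0563, -0.0563, -0.0563, -0.0563, -0.0563, -0.0563]'

```text
time_s: 13.15
position: [0.5663, 0.3262, 0.1076]
tool_rot: [[0.032, 0.999, -0.0], [0.999, -0.032, -0.0], [-0.0, -0.0, -1.0]]
ft_force: [-0.1, 0.7, -0.8]
grip_width: 0.0395
gripper_force: 26.0
```

```bash
python3 go.py 447 128.3 10 87.8;  python3 -c "
from h import *
for n in('scene','top'):
    p,d=optics.get_image(n);W=cloud(n,d)
    print(n,'bottle',fit(W,(.401,.316,.04,.051,0,.133)),'trough',fit(W,(.566,.326,.08,.04,.13,.09)))
    cv2.imwrite('pics/t_%s.png'%n,p)
"
```

```text
t 13.15 p [566.3 326.2 107.6] yaw 88.15 grip 0.03947204202694204 26.02197378873825
twist total 0.002  then travel [-2.023 -1.116  0.976]
scene bottle (array([413.2, 307.5]), np.float64(-4.8), [[-46, 27], [-28, 21]], 1207) trough (array([589. , 332.1]), np.float64(19.3), [[-102, 38], [-66, 66]], 14607)
top bottle (array([403.6, 299.2]), np.float64(-0.9), [[-32, 35], [-22, 40]], 1099) trough (array([551. , 312.5]), np.float64(29.7), [[-52, 62], [-66, 67]], 7158)
```

View pics/t_scene.png

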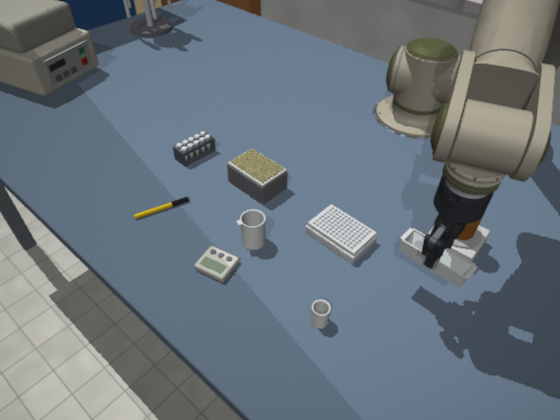

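Trough held level at (440,255), bottle standing on the stirrer behind it. Moving sideways first, then in.

step_arm --fingers '[0.6, 0.6, 0.6, 0.6, 0.6, 0.6, 0.6, 0.6, 0.6, 0.6]' --pt "-0.25 0 0" --pt "-0.43 0 0" --pt "-0.43 0 0" --pt "-0.43 0 0" --pt "-0.33 -0.2 0" --pt "-0.153 -0.4 0" --pt "0 -0.4 0.1" --pt "0 -0.116 0.3" --pt "0 0 0.3" --pt "0 0 0.15" --twist '[0.002, 0, 0, 0, 0, 0, 0, 0, 0, 0]'

```text
time_s: 14.5
position: [0.4457, 0.1291, 0.0215]
tool_rot: [[0.049, 0.999, -0.001], [0.999, -0.049, -0.0], [-0.0, -0.001, -1.0]]
ft_force: [0.3, 0.1, 0.1]
grip_width: 0.0396
gripper_force: 26.0
```

```bash
python3 go.py 447 128.3 8 87.8
```

```text
t 14.5 p [445.7 129.1  21.5] yaw 87.2 grip 0.03962190265495839 26.003659665584564
twist total -0.0033  then travel [-0.007  0.014  0.135]
```

step_arm --fingers '[0.6, 0.6, 0.6, 0.6, 0.6]' --pt "-0.007 0.014 0.07" --pt "0 0 0.04" --pt "0 0 0.015" --pt "0 0 0.01" --pt "0 0 0" --twist '[-0.003, 0, 0, 0, 0]'

```text
time_s: 15.12
position: [0.4476, 0.1283, 0.009]
tool_rot: [[0.035, 0.999, 0.0], [0.999, -0.035, 0.0], [0.0, 0.0, -1.0]]
ft_force: [-0.0, 0.1, 0.1]
grip_width: 0.0396
gripper_force: 26.0
```

step_arm --fingers '[0.6, 0.6, 0.6, 0.6]' --pt "0 0 0.01" --pt "0 0 0.01" --pt "0 0 0.01" --pt "0 0 0" --twist '[0, 0, 0, 0]'

```text
time_s: 15.62
position: [0.4477, 0.1283, 0.008]
tool_rot: [[0.035, 0.999, 0.002], [0.999, -0.035, -0.0], [-0.0, 0.002, -1.0]]
ft_force: [-7.9, -2.1, 30.5]
grip_width: 0.0394
gripper_force: 30.0
```

step_arm --fingers '[0.6, 0.0, -0.35, -0.35, -0.35, -0.35, -0.35, -0.35, -0.35, -1]' --pt "0 0 -0.02" --pt "0 0 0" --pt "0 0 0" --pt "0 0 0" --pt "0 0 -0.1" --pt "0 0 -0.3" --pt "0 0 -0.5" --pt "0 0 -0.5" --pt "0 0 -0.5" --pt "0 0 0" --twist '[0, 0, 0, 0, 0, 0, 0, 0, 0, 0]'

```text
time_s: 16.88
position: [0.4488, 0.1284, 0.2016]
tool_rot: [[0.035, 0.999, 0.008], [0.999, -0.035, 0.0], [0.0, 0.008, -1.0]]
ft_force: [-0.4, 0.4, -1.5]
grip_width: 0.0739
gripper_force: 0.0
```

```bash
python3 go.py 567.5 -328.3 10 -2.8;  python3 -c "
from h import *
OBJ['trough']=(.447,.128,.08,.04,.13,.015)
for n in('scene','top'):
    p,d=optics.get_image(n);W=cloud(n,d)
    print(n,'bottle',fit(W,(.401,.316,.04,.051,0,.133)),'trough',fit(W,OBJ['trough']))
    cv2.imwrite('pics/u_%s.png'%n,p)
"
```

```text
t 16.875 p [448.8 128.4 201.6] yaw 88.01 grip 0.07393956437163168 0.0
twist total 0.5045  then travel [1.409 4.504 1.916]
scene bottle (array([402.9, 316.8]), np.float64(-4.4), [[-26, 25], [-25, 25]], 502) trough (array([483.8, 143.9]), np.float64(22.5), [[-89, 32], [-67, 70]], 8400)
top bottle (array([400.8, 318.9]), np.float64(-3.5), [[-26, 25], [-5, 22]], 292) trough (array([430.8, 121.5]), np.float64(23.1), [[-58, 71], [-70, 69]], 9653)
```

View pics/u_scene.png

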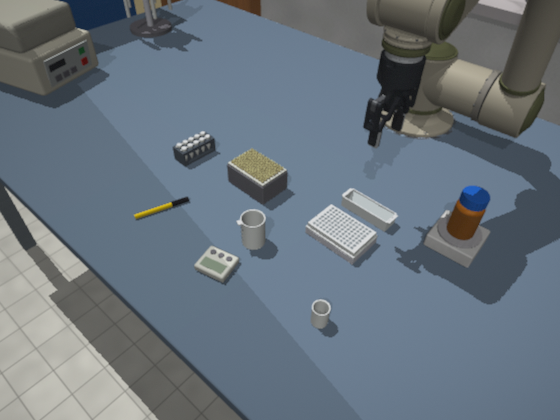

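Trough placed in front of the plate at (370,208); bottle centred on the stirrer. Now the rack.

step_arm --fingers '[-1, -1, -1, -1, -1, -1, -1, -1, -1, -1]' --pt "0 0 0" --pt "0 0 0" --pt "0 0 0" --pt "0 0 0" --pt "0 0 0" --pt "0 0 0" --pt "0 0 0" --pt "0 0 0" --pt "0 0 0" --pt "0 0 0" --twist '[0.056, 0.056, 0.056, 0.056, 0.056, 0.056, 0.056, 0.056, 0.0565, 0]'

```text
time_s: 18.23
position: [0.4469, 0.1283, 0.1966]
tool_rot: [[0.999, -0.048, -0.003], [-0.048, -0.999, -0.0], [-0.003, 0.0, -1.0]]
ft_force: [-0.3, 0.6, 1.0]
grip_width: 0.0854
gripper_force: 0.0
```

step_arm --fingers '[-1, -1, -1, -1, -1, -1, -1, -1, -1, -1]' --pt "0.1 0.3 0" --pt "0.15 0.48 0" --pt "0.15 0.48 0" --pt "0.15 0.48 0" --pt "0.15 0.48 0" --pt "0.15 0.48 0" --pt "0.15 0.48 0" --pt "0.15 0.48 0" --pt "0.15 0.48 0" --pt "0.109 0.364 0" --twist '[0, 0, 0, 0, 0, 0, 0, 0, 0, 0]'

```text
time_s: 19.48
position: [0.566, -0.3303, 0.1964]
tool_rot: [[0.999, -0.046, -0.002], [-0.046, -0.999, 0.001], [-0.002, -0.001, -1.0]]
ft_force: [0.8, 0.7, 0.0]
grip_width: 0.0853
gripper_force: 0.0
```

```bash
python3 go.py 567.5 -328.3 10 -2.8;  python3 -c "
from h import *
OBJ['trough']=(.447,.128,.08,.04,.13,.015)
for n in('scene','top'):
    p,d=optics.get_image(n);W=cloud(n,d)
    print(n,'bottle',fit(W,(.401,.316,.04,.051,0,.133)),'trough',fit(W,(.447,.128,.08,.04,.13,.015)),'plate',fit(W,OBJ['plate']))
"
```

```text
t 19.475 p [ 566.  -330.3  196.4] yaw -2.61 grip 0.0853213341363748 0.0
twist total 0.0011  then travel [ 0.014 -0.021  1.864]
scene bottle (array([403.1, 316.9]), np.float64(-3.9), [[-25, 25], [-25, 25]], 508) trough (array([449.6, 126.8]), np.float64(-2.2), [[-22, 76], [-64, 65]], 842) plate (array([551.5, 124.6]), np.float64(-2.8), [[-86, 42], [-61, 63]], 2108)
top bottle (array([400.3, 315.1]), np.float64(-3.4), [[-25, 24], [-25, 25]], 614) trough (array([447.6, 126.7]), np.float64(-1.6), [[-20, 79], [-61, 64]], 1004) plate (array([548.3, 123.6]), np.float64(-2.5), [[-88, 43], [-63, 63]], 2197)
```

step_arm --fingers '[-1, -1, -1, -1, -1, -1, 0.6, 0.6, 0.6, 0.6]' --pt "0.014 -0.021 0.3" --pt "0 0 0.4" --pt "0 0 0.4" --pt "0 0 0.4" --pt "0 0 0.3" --pt "0 0 0.06" --pt "0 0 0" --pt "0 0 0" --pt "0 0 0" --pt "0 0 0" --twist '[0.001, 0, 0, 0, 0, 0, 0, 0, 0, 0]' --force 35

```text
time_s: 20.82
position: [0.5683, -0.3269, 0.0135]
tool_rot: [[0.999, -0.052, 0.002], [-0.052, -0.999, -0.002], [0.002, 0.002, -1.0]]
ft_force: [-0.7, 0.4, 7.4]
grip_width: 0.0434
gripper_force: 37.7
```

step_arm --fingers '[0.6, 0.6, 0.6]' --pt "0 0 0" --pt "0 0 0" --pt "0 0 0" --twist '[0, 0, 0]'

```text
time_s: 21.2
position: [0.5683, -0.3269, 0.0135]
tool_rot: [[0.999, -0.052, 0.002], [-0.052, -0.999, -0.002], [0.002, 0.002, -1.0]]
ft_force: [-1.1, 0.1, 6.6]
grip_width: 0.0432
gripper_force: 37.7
```

step_arm --fingers '[0.6, 0.6, 0.6, 0.6, 0.6, 0.6, 0.6, 0.6, 0.6, 0.6]' --pt "0 0 -0.15" --pt "0 0 -0.35" --pt "0 0 -0.45" --pt "0 0 -0.4" --pt "0 0 0" --pt "-0.03 -0.25 0" --pt "-0.05 -0.48 0" --pt "-0.05 -0.48 0" --pt "-0.05 -0.48 0" --pt "-0.05 -0.48 0" --twist '[0, 0, 0, -0.004, 0, 0, 0, 0, 0, 0]'

```text
time_s: 22.45
position: [0.5524, -0.107, 0.1462]
tool_rot: [[0.999, -0.04, -0.002], [-0.04, -0.999, 0.001], [-0.002, -0.001, -1.0]]
ft_force: [0.6, 1.0, -0.5]
grip_width: 0.0434
gripper_force: 36.8
```

step_arm --fingers '[0.6, 0.6, 0.6, 0.6, 0.6]' --pt "-0.05 -0.48 0" --pt "-0.04 -0.4 0" --pt "-0.017 -0.2 0" --pt "0 0 0" --pt "0 0 0" --twist '[0, 0, 0, 0, 0]'

```text
time_s: 23.08
position: [0.547, -0.0014, 0.1466]
tool_rot: [[0.999, -0.041, -0.0], [-0.041, -0.999, -0.0], [-0.0, 0.0, -1.0]]
ft_force: [-0.1, -0.5, -1.1]
grip_width: 0.043
gripper_force: 36.7
```

```bash
python3 go.py 547.7 -0.7 14 -2.3
```

```text
t 23.075 p [547.   -1.4 146.6] yaw -2.32 grip 0.04302023608445686 36.72509014606476
twist total -0.0001  then travel [ 0.007 -0.007  1.326]
```

step_arm --fingers '[0.6, 0.6, 0.6, 0.6, 0.6, 0.6, 0.6, 0.6]' --pt "0.007 -0.007 0.3" --pt "0 0 0.4" --pt "0 0 0.3" --pt "0 0 0.2" --pt "0 0 0.08" --pt "0 0 0.03" --pt "0 0 0.01" --pt "0 0 0" --twist '[0, 0, 0, 0, 0, 0, 0, 0]'

```text
time_s: 24.08
position: [0.5479, 0.0002, 0.0154]
tool_rot: [[0.999, -0.04, 0.001], [-0.04, -0.999, -0.0], [0.001, 0.0, -1.0]]
ft_force: [-0.1, 1.0, -0.8]
grip_width: 0.0434
gripper_force: 36.8
```

step_arm --fingers '[0.6, 0.6, 0.6, 0.6]' --pt "0 0 0.01" --pt "0 0 0.01" --pt "0 0 0.01" --pt "0 0 0" --twist '[0, 0, 0, 0]'

```text
time_s: 24.58
position: [0.5477, 0.0003, 0.0134]
tool_rot: [[0.999, -0.039, 0.001], [-0.039, -0.999, -0.0], [0.001, 0.0, -1.0]]
ft_force: [-4.9, 0.7, 15.8]
grip_width: 0.0435
gripper_force: 38.6
```

step_arm --fingers '[0.6, 0.0, -0.35, -0.35, -0.35, -0.35, -0.35, -0.35, -1, -1]' --pt "0 0 -0.01" --pt "0 0 0" --pt "0 0 0" --pt "0 0 0" --pt "0 0 -0.1" --pt "0 0 -0.3" --pt "0 0 -0.5" --pt "0 0 -0.5" --pt "0 0 -0.3" --pt "0 0 0" --twist '[0, 0, 0, 0, 0, 0, 0, 0, 0, 0]'

```text
time_s: 25.82
position: [0.5484, 0.0002, 0.1855]
tool_rot: [[0.999, -0.04, 0.005], [-0.04, -0.999, -0.001], [0.005, 0.001, -1.0]]
ft_force: [0.2, -0.7, 0.2]
grip_width: 0.0852
gripper_force: 0.0
```

```bash
python3 go.py 684.4 -7.7 25 -27
```

```text
t 25.825 p [5.484e+02 2.000e-01 1.855e+02] yaw -2.27 grip 0.08518838939113967 0.0
twist total 0.1374  then travel [ 1.248 -0.547  1.605]
```

step_arm --fingers '[-1, -1, -1, -1, -1, -1, -1, -1]' --pt "0 0 0" --pt "0 0 0" --pt "0 0 0" --pt "0.3 -0.13 0" --pt "0.4 -0.18 0" --pt "0.35 -0.15 0" --pt "0.198 -0.087 0" --pt "0 0 0" --twist '[0.0458, 0.0458, 0.0458, 0, 0, 0, 0, 0]' --force 20

```text
time_s: 26.82
position: [0.6838, -0.0077, 0.1807]
tool_rot: [[0.891, -0.454, -0.003], [-0.454, -0.891, 0.0], [-0.003, 0.001, -1.0]]
ft_force: [-0.6, -0.9, 0.0]
grip_width: 0.0852
gripper_force: 0.0
```

```bash
python3 go.py 684.4 -7.7 25 -27
```

```text
t 26.825 p [683.8  -7.7 180.7] yaw -27.01 grip 0.08522093022228774 0.0
twist total -0.0  then travel [ 0.005 -0.003  1.557]
```

step_arm --fingers '[-1, -1, -1, -1, -1, -1, 0.6, 0.6, 0.6, 0.6]' --pt "0 0 0.3" --pt "0 0 0.4" --pt "0 0 0.4" --pt "0 0 0.3" --pt "0 0 0.16" --pt "0 0 0" --pt "0 0 0" --pt "0 0 0" --pt "0 0 0" --pt "0 0 0" --twist '[0, 0, 0, 0, 0, 0, 0, 0, 0, 0]' --force 20

```text
time_s: 28.08
position: [0.6841, -0.0077, 0.0283]
tool_rot: [[0.891, -0.454, 0.002], [-0.454, -0.891, -0.0], [0.002, -0.001, -1.0]]
ft_force: [-1.1, 0.5, 6.5]
grip_width: 0.0508
gripper_force: 19.5
```

step_arm --fingers '[0.6, 0.6, 0.6]' --pt "0 0 0" --pt "0 0 0" --pt "0 0 0" --twist '[0, 0, 0]'

```text
time_s: 28.45
position: [0.6841, -0.0077, 0.0283]
tool_rot: [[0.891, -0.454, 0.002], [-0.454, -0.891, -0.0], [0.002, -0.001, -1.0]]
ft_force: [-2.3, 1.1, 6.8]
grip_width: 0.0502
gripper_force: 19.5
```

```bash
python3 go.py 652.5 -129.9 170 -27
python3 -c "
from h import *
for n in('scene','top'):
    p,d=optics.get_image(n);W=cloud(n,d)
    print(n,[(k,fit(W,OBJ[k])) for k in ('bottle',)] if 0 else '','rack',fit(W,(.548,0,.06,.1,.044,.02)),'tip',fit(W,OBJ['tip_box']),'trough',fit(W,(.447,.128,.07,.04,.13,.015)))
    cv2.imwrite('pics/v_%s.png'%n,p)
"
```

```text
t 28.45 p [684.1  -7.7  28.3] yaw -27.0 grip 0.05018378396404825 19.54115962740616
twist total -0.0  then travel [ 0.273  1.232 -1.417]
scene  rack (array([566.2,  16.8]), np.float64(-42.3), [[-59, 57], [-59, 34]], 4150) tip (array([545.7, -72.2]), np.float64(-45.1), [[-31, 108], [-54, 57]], 484) trough (array([459.2, 130.2]), np.float64(10.2), [[-65, 55], [-63, 64]], 1841)
top  rack (array([545.2,  -3.1]), np.float64(-26.8), [[-57, 59], [-38, 61]], 3516) tip (array([ 543.2, -126.2]), np.float64(-2.8), [[-41, 54], [-60, 94]], 2505) trough (array([427.7, 131.5]), np.float64(-10.3), [[-48, 58], [-68, 68]], 10089)
```

View pics/v_scene.png

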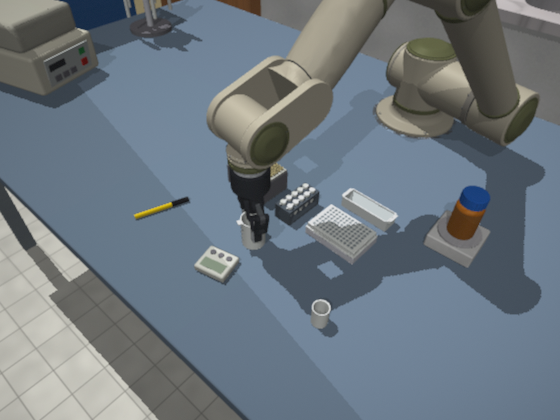

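step_arm --fingers '[0.6, 0.6, 0.6, 0.6, 0.6, 0.6, 0.6, 0.6, 0.6, 0.6]' --pt "0 0 -0.15" --pt "0 0 -0.25" --pt "0 0 -0.2" --pt "0.05 0.2 0" --pt "0.08 0.35 0" --pt "0.08 0.38 0" --pt "0.063 0.302 0" --pt "0 0 0.2" --pt "0 0 0.2" --pt "0 0 0.1" --twist '[0, 0, 0, 0, 0, 0, 0, 0, 0, 0]'

```text
time_s: 29.8
position: [0.6509, -0.1307, 0.0352]
tool_rot: [[0.891, -0.455, -0.003], [-0.455, -0.891, 0.001], [-0.003, 0.0, -1.0]]
ft_force: [-0.0, -0.3, -0.1]
grip_width: 0.0511
gripper_force: 20.1
```

```bash
python3 go.py 652.5 -129.9 28.5 -27
```

```text
t 29.8 p [ 650.9 -130.7   35.2] yaw -27.06 grip 0.051095526905273796 20.145760556770256
twist total -0.0003  then travel [ 0.011 -0.014  0.067]
```

step_arm --fingers '[0.6, 0.6, 0.6, 0.6, 0.6]' --pt "0.011 -0.014 0.03" --pt "0 0 0.02" --pt "0 0 0.01" --pt "0 0 0.01" --pt "0 0 0" --twist '[0, 0, 0, 0, 0]'

```text
time_s: 30.42
position: [0.6537, -0.129, 0.03]
tool_rot: [[0.891, -0.454, 0.0], [-0.454, -0.891, -0.0], [0.0, -0.0, -1.0]]
ft_force: [-0.9, -0.4, -0.2]
grip_width: 0.0505
gripper_force: 20.1
```

step_arm --fingers '[0.6, 0.6, 0.6, 0.6]' --pt "0 0 0.01" --pt "0 0 0.01" --pt "0 0 0.005" --pt "0 0 0" --twist '[0, 0, 0, 0]'

```text
time_s: 30.92
position: [0.6537, -0.1291, 0.0283]
tool_rot: [[0.891, -0.454, 0.001], [-0.454, -0.891, -0.0], [0.001, 0.0, -1.0]]
ft_force: [-2.8, 1.1, 6.2]
grip_width: 0.0505
gripper_force: 20.4
```

step_arm --fingers '[0.2, -0.6, -1, -1, -1, -1, -1, -1, -1, -1]' --pt "0 0 0" --pt "0 0 0" --pt "0 0 0" --pt "0 0 0" --pt "0 0 -0.1" --pt "0 0 -0.3" --pt "0 0 -0.5" --pt "0 0 -0.5" --pt "0 0 -0.5" --pt "0 0 0" --twist '[0, 0, 0, 0, 0, 0, 0, 0, 0, 0]'

```text
time_s: 32.17
position: [0.6548, -0.1294, 0.2228]
tool_rot: [[0.891, -0.454, 0.009], [-0.454, -0.891, -0.003], [0.01, -0.001, -1.0]]
ft_force: [-0.5, -0.3, 0.2]
grip_width: 0.0854
gripper_force: 0.0
```

step_arm --fingers '[-1, -1, -1, -1, -1, -1, -1, -1, -1, -1]' --pt "-0.3 0.1 0" --pt "-0.3 0.3 0" --pt "-0.3 0.4 0" --pt "-0.3 0.4 0" --pt "-0.3 0.4 0" --pt "-0.3 0.4 0" --pt "-0.3 0.3 0" --pt "-0.3 0.2 0" --pt "0 0 0" --pt "0 0 0" --twist '[0, 0, 0, 0, 0, 0, 0, 0, 0, 0]'

```text
time_s: 33.42
position: [0.3266, -0.2428, 0.2173]
tool_rot: [[0.891, -0.454, 0.0], [-0.454, -0.891, 0.0], [0.0, -0.0, -1.0]]
ft_force: [0.0, 0.2, -0.5]
grip_width: 0.0851
gripper_force: 0.0
```

```bash
python3 -c "
from h import *
OBJ.update(trough=(.447,.128,.07,.04,.13,.015),rack=(.548,0,.058,.1,.044,.02),bottle=(.401,.316,.04,.051,0,.133),beaker=(.653,-.13,.034,.052,0,.055))
fits()
report('scene',['small_beaker','pen','timer'])
p,d=optics.get_image('scene');cv2.imwrite('pics/f.png',p); print(monitor.observe()['position'])"
```

```text
scene plate [551.6 124.9] -3.1 [[-86, 42], [-62, 63]] 2117
scene tip_box [ 548.4 -124.5] -2.4 [[-41, 89], [-59, 60]] 1987
scene stirrer [403.3 316.5] 2.0 [[-47, 49], [-49, 49]] 2806
scene trough [449.6 127.3] -2.0 [[-21, 66], [-64, 65]] 718
scene rack [548.5   1. ] -2.2 [[-51, 50], [-22, 22]] 768
scene bottle [403.  316.8] -3.8 [[-25, 25], [-24, 25]] 502
scene beaker [ 654.3 -128.5] -4.7 [[-26, 29], [-26, 26]] 271
top plate [548.2 123.6] -2.4 [[-88, 43], [-63, 63]] 2149
top tip_box [ 543.2 -126.5] -2.6 [[-42, 93], [-60, 61]] 2280
top stirrer [398.4 314.3] 0.1 [[-53, 51], [-49, 48]] 2341
top trough [447.4 126.7] -2.0 [[-20, 68], [-65, 64]] 715
top rack [ 5.466e+02 -4.000e-01] -1.8 [[-50, 50], [-21, 20]] 854
top bottle [400.3 315.3] -4.4 [[-25, 24], [-25, 25]] 600
top beaker [ 653.2 -128.7] -3.5 [[-26, 29], [-24, 26]] 183
scene small_beaker 0.63 px [318. 316.] n 340 ztop 0.044 med [0.747 0.219] rect [743.5 216.7] [30.4 26.3] 31.9
scene small_beaker 0.29 px [254. 178.] n 1879 ztop 0.065 med [ 0.555 -0.117] rect [ 551.3 -121.2] [114.1  76.7] 87.7
scene pen 0.79 px [164. 208.] n 138 ztop 0.011 med [ 0.75  -0.223] rect [ 754.6 -223.9] [  9.1 117.1] 70.6
scene timer 0.98 px [218. 265.] n 773 ztop 0.018 med [ 0.785 -0.01 ] rect [783.3 -11.9] [56.9 65.5] 12.8
[ 0.3265735  -0.24266064  0.21718853]
```

View pics/f.png

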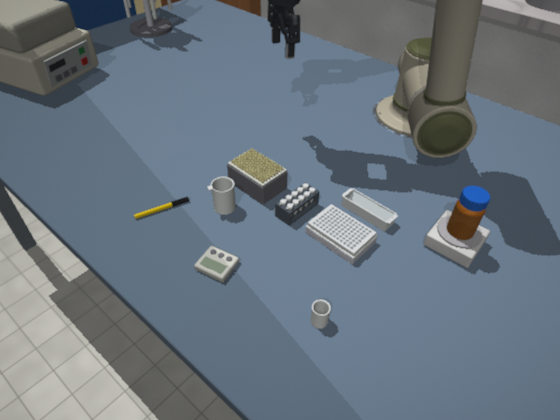

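The final picture shows bottle (468,215), trough (369,208), rack (298,203) and beaker (223,196) all in place and upright. The bystanders haven't moved, and the measurements are well inside tolerance.

```bash
python3 -c "
from rig import close_job
print(close_job())"
```

```text
the job is handed in; nothing more can be done
None
```

The job is handed in: bottle, trough, rack and larger beaker all measured in place and upright within the tolerances, and the small beaker, pen and timer did not move; no verdict was returned.

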